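# Check the stops of two hand levers

## Robot

A 6-joint arm with a two-finger parallel gripper is mounted at the origin on a cart in front of the work surface, level with it; the furniture and walls round the work are solid. World frame = base frame: x ahead of the robot, y to its left, z up, the work surface at z = 0. Lengths are in m, angles in rad, forces in N, time in s.
With the tool pointing down it reaches from about 0.325 to 0.775 m from the base axis. Payload 5.5 kg.
Tool frame: the origin (TCP) lies at the very end of the fingers, on their centre line; the grasp point (between the pads) lies 19 mm behind it; z points along the fingers, y is the direction in which the jaws open and shut (so a half turn about z gives the same grasp; the last joint's range is limited). The gripper opens to 88 mm and grips with 3 to 60 N. Pads are 20 mm wide; open, the fingers measure 115 mm over their backs; the gripper's body (75 mm by 178 mm) begins 61 mm behind the grasp point.
Start: joints at [1.262, 0.091, 1.231, -0, 1.82, -0.057], TCP at [0.149, 0.581, 0.19] pointing down, gripper open.
Joint ranges: [-2.87, 2.87], [-0.86, 2.18], [0.17, 2.46], [-1.51, 4.65], [0.06, 2.69], [-2.65, 2.65]. Speed limits (rad/s): [2.57, 2.57, 3.01, 3.14, 3.14, 3.14].

## Interface

Orientations are given as a unit quaternion [x, y, z, w].
In Python, from station import bot, viewer gives the robot as it stands.
- The arm moves only by the shell command python3 -m handwheel 'ROWS' [OPENING] [FORCE]. ROWS is a JSON object of lists of equal length, an entry for each row: "slide": the shift along the tool's x, y, z in mm, a list of three; "delta_rot": the turn, a rotation vector about the tool's x, y, z in rad, a list of three. In form: {"slide": [[tx, ty, tz], ...], "delta_rot": [[rx, ry, rz], ...]}. A call has 1 to 10 rows; each row shifts and turns the commanded pose from where the row before left it, along the tool's axes as they then stand; what a row does not reach is not made up. A row lasts 1/8 s, in which the tool goes at most 62.5 mm and 10.7 degrees, less where a joint would pass 70% of its speed; a pose out of reach is approached as far as the arm can. A call with a gripper value outside its range is refused whole. OPENING is the closure, from 0 (fully open) to 1 (shut), set as the call begins (- or left out, the last holds). The fingers move at their own pace and stop on an object; FORCE is the grip in N (left out, the last holds). Time passes only in rows, so rows that do not move let the fingers close. It gives the time, the measured TCP pose, the force and the opening at its end, in the units of the state.
- bot.get_obs(): the state, without advancing time (a new reading comes with each control period).
- viewer.read_camera(name): name is "scene" or "top"; returns a dict with "img" (384x512x3 uint8, blue, green, red), "fx", "fy", "cx", "cy" (pixels), "k1" (the pictures are not rectified: a ray, as slopes to the right and down, at radius r is drawn at 1 + k1 r^2 times it, then the intrinsics apply), "world_from_camera" (4x4, takes a point from camera to world coordinates). Camera axes: x right, y up, looking along -z (the intrinsics and any distortion apply to the point x, -y, -z); pixel columns grow to the right and rows downward; lengths in m; the calibration is good to about 2 mm. A picture is of the moment at which its call begins. There is no depth.
- bot.close_job(): hands the job in, once; it reports no verdict.
The state is a dict: "time_s": time; "joint_positions": joint angles; "dq": joint speeds; "effort": joint torques, N m; "eef_pos": TCP position; "orientation": TCP orientation; "ft_force": force on the tool from outside, world axes, zero at the start; "torque": the same for the moment, N m; "grip_width": finger opening in m.
Only numpy, scipy, OpenCV 4.12 (cv2) and the standard library are available. Lean on these libraries where they do the work, as an engineer would, in place of code of your own. Each camera call takes 0.05 s, during which the arm holds its last target.

## Task

Check that both hand levers stop short of their bars: with the outside of the fingers, press the red lever in toward its bar until it comes up against its stop, keep it there for half a second, and let it spring fully back; then press the blue lever in against its stop in the same way. Finish while still holding the blue lever firmly in against its stop. Do not grasp, pinch or force a lever, do not touch the bars, and leave the weight, the caliper and the oil bottle where they are.

Things in the scene. Friction and masses are not known exactly. Their poses are not given: they have to be found in the camera images.
- red_stand: Fixed test stand of the red lever: dark steel base plate 120 (x) x 200 (y) x 12 mm, an aluminium post 137 mm high at its +y end carrying a handlebar stub. Origin under the middle of the plate; its -x side, with the lever, faces the robot (yaw within 0.35 rad); z up. (In the room: a wall shelf with brackets overhangs beyond y = +0.45 m, from 0.4 m up; keep wrists out of it.)
- red_bar: Fixed handlebar stub of the red stand with a black rubber grip 32 mm in diameter, along the stand's y, axis 20 mm to +x of the stand's origin and 115 mm up (top 131 mm); the grip runs from y = +42 to -82 mm. Same origin and axes as the stand.
- red_blade: The red hand lever's level blade, 12 mm thick, 14 mm high, in front of the grip, 44 mm from it at rest. Origin: the place to press, on the outer face (away from the bar) at mid-height, 115 mm above the desk. x points square into the face, to the bar; y toward the pivot, a vertical axis at x +14, y +85 mm; z up. Face flat from y -15 to +50; ball end, 18 mm, at y -40. Turns with the lever.
- red_lever (a joint): Swing of the red lever in rad: 0 at rest, grows as the blade is pressed toward the bar; solid stop at 0.28, 24 mm of travel at the blade's origin, still 20 mm short of the grip there. A spring returns it to 0 when let go: at the blade's origin it takes about 2 N to start, under 4 N just before the stop.
- blue_stand: Fixed test stand of the blue lever: dark steel base plate 120 (x) x 200 (y) x 12 mm, an aluminium post 137 mm high at its +y end carrying a handlebar stub. Origin under the middle of the plate; its -x side, with the lever, faces the robot (yaw within 0.35 rad); z up.
- blue_bar: Fixed handlebar stub of the blue stand with a black rubber grip 32 mm in diameter, along the stand's y, axis 20 mm to +x of the stand's origin and 115 mm up (top 131 mm); the grip runs from y = +42 to -82 mm. Same origin and axes as the stand.
- blue_blade: The blue hand lever's level blade, 12 mm thick, 14 mm high, in front of the grip, 44 mm from it at rest. Origin: the place to press, on the outer face (away from the bar) at mid-height, 115 mm above the desk. x points square into the face, to the bar; y toward the pivot, a vertical axis at x +14, y +85 mm; z up. Face flat from y -15 to +50; ball end, 18 mm, at y -40. Turns with the lever.
- blue_lever (a joint): Swing of the blue lever in rad: 0 at rest, grows as the blade is pressed toward the bar; solid stop at 0.22, 19 mm of travel at the blade's origin, still 25 mm short of the grip there. A spring returns it to 0 when let go: at the blade's origin it takes about 2 N to start, under 4 N just before the stop.
- weight: Bystander, loose: brass test weight with a knob, 38 mm across, 70 mm high, origin under its middle.
- caliper: Bystander, loose: steel vernier caliper lying flat, 64 x 215 x 6 mm, long along its y, origin at the middle of its underside.
- oil_bottle: Bystander, loose: small white oiler with a red spout, 41 mm across, 113 mm high, origin under its middle.

How it is judged:
By the outcome, as a careful person would: the job done as asked, in the order asked, and still so for the second after the job is handed in, while the arm keeps its last pose, push and grip.
It also fails if it takes over 45 s, if anything falls off the work surface, if the arm or the gripper's body presses on something with over 40 N, if the wrist force passes 120 N, or if a joint passes its speed limit or range.

## Working session

There is one attempt and no reset: what is moved stays moved. The work goes in short steps, Python scripts to look and compute and a shell command to move; the robot and the scene stay as the last step left them, time stands still between calls to the robot, and variables do not carry over. Pictures are saved under pics/ and viewed, and the job is handed in when it is done.

```bash
ls; mkdir -p pics
python3 - <<'E'
from station import bot, viewer
import cv2
for n in("scene","top"):
    c=viewer.read_camera(n); cv2.imwrite(f"pics/{n}0.png",c["img"])
    print(n,c["fx"],c["fy"],c["cx"],c["cy"],c["k1"],c["world_from_camera"])
print(bot.get_obs())
E
```

```text
pics
scene 443.63714182702404 443.63714182702404 253.8743216826561 194.42402086859826 0.03763581133032652 [[ 0.58113973  0.54097395 -0.60796694 -0.19255764]
 [-0.81366448  0.40006752 -0.4217773  -0.45163448]
 [ 0.0150573   0.73979265  0.67266642  0.82948195]
 [ 0.          0.          0.          1.        ]]
top 498.73515081573834 498.73515081573834 257.13545646750526 185.2484797040027 -0.051656392925113544 [[ 0.02286772  0.99706596 -0.07305156  0.37585956]
 [-0.99965565  0.02186399 -0.01451035  0.00793498]
 [-0.01287058  0.07335823  0.9972226   1.50180932]
 [ 0.          0.          0.          1.        ]]
{'time_s': 0.1, 'joint_positions': array([ 1.26231838e+00,  9.18033098e-02,  1.23173025e+00,  5.06621697e-06,
        1.81979333e+00, -5.66795362e-02]), 'dq': array([ 0.00068029, -0.00087578, -0.00260467,  0.00088109,  0.00050443,
        0.00050729]), 'effort': array([ 1.52404391e-03, -4.47859025e+01, -4.07570422e+01,  6.99349609e-02,
        2.85068474e-02, -1.60060858e-04]), 'eef_pos': array([0.14938154, 0.5807873 , 0.18912806]), 'orientation': array([ 1.25566209e-01,  9.92084863e-01, -8.52263425e-04, -1.59854619e-04]), 'ft_force': array([ 0.91373173, -0.39220831, -0.01150336]), 'torque': array([ 0.0022729 , -0.01666352, -0.00692797]), 'grip_width': 0.08771837730027193}
```

View pics/scene0.png

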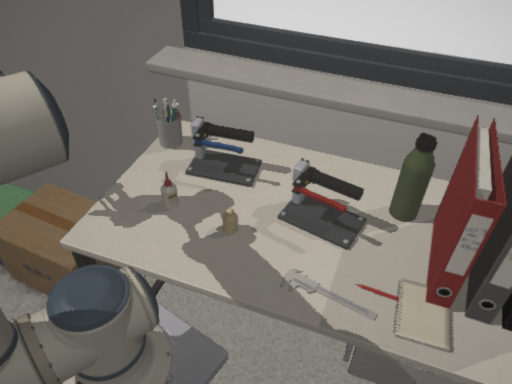

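View pics/top0.png

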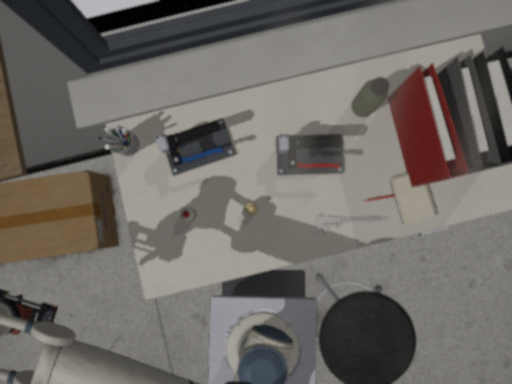

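The scene picture shows the blue lever near (218,146) and the red near (320,198). In the top picture they are near (203,156) and (320,165). The weight is at (250,208) in the top picture, the oiler at (187,213) and the caliper at (350,218). Next I'll measure.

```bash
cat > h.py <<'E'
import numpy as np, cv2
from station import bot, viewer
def undist(c,uv):
    K=np.array([[c["fx"],0,c["cx"]],[0,c["fy"],c["cy"]],[0,0,1]]);
    # forward model x_d = x(1+k1 r^2) -> OpenCV k1
    return cv2.undistortPoints(np.array(uv,float).reshape(-1,1,2),K,np.array([c["k1"],0,0,0.])).reshape(-1,2)
def ray(c,uv):
    p=undist(c,uv); d=np.c_[p[:,0],-p[:,1],-np.ones(len(p))]
    T=np.array(c["world_from_camera"]); return T[:3,3], d@T[:3,:3].T
def onplane(c,uv,z):
    o,d=ray(c,uv); return o+d*((z-o[2])/d[:,2])[:,None]
def project(c,P):
    T=np.linalg.inv(np.array(c["world_from_camera"])); q=np.atleast_2d(P)@T[:3,:3].T+T[:3,3]
    x=q[:,0]/-q[:,2]; y=-q[:,1]/-q[:,2]; s=1+c["k1"]*(x*x+y*y)
    return np.c_[c["cx"]+c["fx"]*x*s, c["cy"]+c["fy"]*y*s]
def mask(img,col):
    h=cv2.cvtColor(img,cv2.COLOR_BGR2HSV)
    if col=="red": return cv2.inRange(h,(0,120,60),(10,255,255))|cv2.inRange(h,(170,120,60),(180,255,255))
    return cv2.inRange(h,(100,120,40),(130,255,255))
E
python3 - <<'E'
from h import *
for n in("scene","top"):
    c=viewer.read_camera(n); im=c["img"]
    for col in("red","blue"):
        m=mask(im,col); k,l,s,ce=cv2.connectedComponentsWithStats(m)
        for i in range(1,k):
            if s[i,4]>15: print(n,col,s[i],ce[i].round(1),cv2.minAreaRect(np.argwhere(l==i)[:,::-1].astype(np.float32)))
    a,b=((170,90,380,260) if n=="scene" else (145,105,360,235))[:2],((380,260) if n=="scene" else (360,235))
    cr=im[a[1]:b[1],a[0]:b[0]]; f=3.6
    cr=cv2.resize(cr,None,fx=f,fy=f,interpolation=cv2.INTER_CUBIC)
    cv2.imwrite(f"pics/{n}_crop.png",cr); print(cr.shape)
E
```

```text
scene red [ 427  120   79  188 5417] [461.9 216.3] ((468.8017883300781, 214.8726043701172), (60.39404296875, 191.05477905273438), 22.10944938659668)
scene red [165 178   6   8  30] [167.3 182.4] ((166.8461456298828, 182.2692108154297), (6.933752536773682, 4.992301940917969), 56.30992889404297)
scene red [294 187  52  25 307] [321.4 198.8] ((320.11370849609375, 198.1090087890625), (55.13725280761719, 6.727336883544922), 23.80594253540039)
scene red [358 285  40  15 113] [378.8 292. ] ((377.60003662109375, 291.6999816894531), (41.425838470458984, 2.8460500240325928), 18.434947967529297)
scene blue [202 140  39  11  84] [220.8 145. ] ((220.96470642089844, 145.1588134765625), (39.264404296875, 2.711630344390869), 12.52880859375)
(612, 756, 3)
top red [427  65  36 103 617] [446.4 114.2] ((445.92803955078125, 115.56184387207031), (105.43309020996094, 9.896913528442383), 72.94303131103516)
top red [ 394   68   58  117 3789] [419. 133.] ((416.6226501464844, 127.1792221069336), (113.0477294921875, 42.03232955932617), 74.05460357666016)
top red [299 163  40   5 127] [320.8 165. ] ((318.5, 165.0), (4.0, 39.0), 90.0)
top red [183 212   6   5  22] [185.7 213.9] ((185.6000213623047, 213.80001831054688), (4.472135543823242, 4.4721360206604), 26.56505012512207)
top blue [180 147  43  15 213] [201.6 154.3] ((201.0936737060547, 154.33302307128906), (5.745822906494141, 43.6802864074707), 74.2913589477539)
(468, 774, 3)
```

View pics/scene_crop.png

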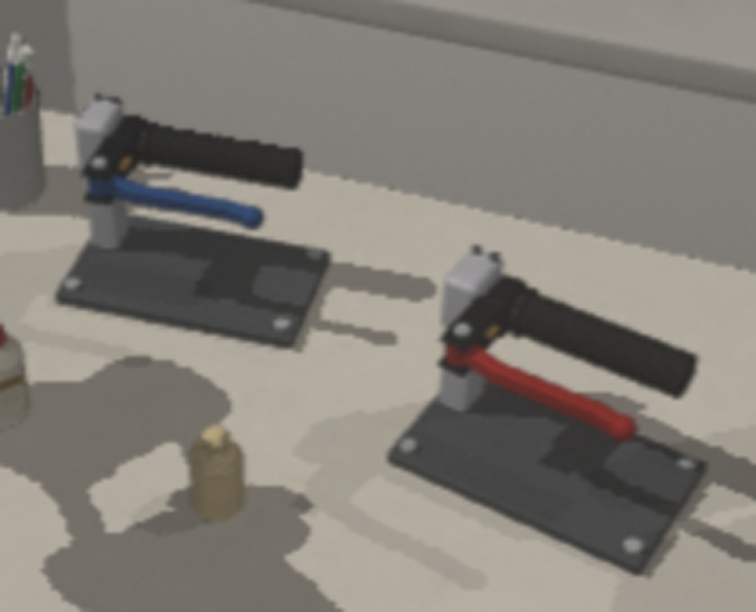

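View pics/top_crop.png

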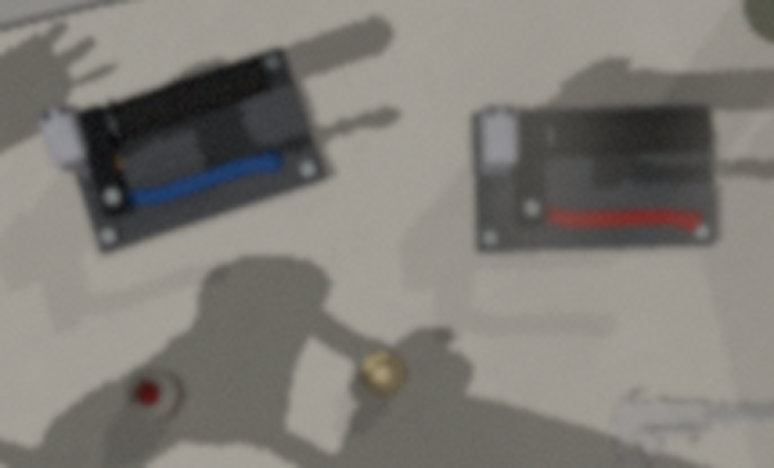

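```bash
cat > m.py <<'E'
from h import *
S=viewer.read_camera("scene"); T=viewer.read_camera("top")
fs=lambda p:np.array(p,float)/3.6+(170,90)-0.36
ft=lambda p:np.array(p,float)/3.6+(145,105)-0.36
def tri(a,b):
    o1,d1=ray(S,[a]);o2,d2=ray(T,[b]); d1,d2=d1[0],d2[0]
    st=np.linalg.lstsq(np.c_[d1,-d2],o2-o1,rcond=None)[0]
    p,q=o1+d1*st[0],o2+d2*st[1]; return (p+q)/2,np.linalg.norm(p-q)
r=lambda x:np.round(np.asarray(x)*1000,1)
def fit(obj,w):
    obj=np.array(obj,float);w=np.array(w)[:,:2]; a=obj-obj.mean(0);b=w-w.mean(0)
    th=np.arctan2((a[:,0]*b[:,1]-a[:,1]*b[:,0]).sum(),(a*b).sum())
    R=np.array([[np.cos(th),-np.sin(th)],[np.sin(th),np.cos(th)]]); t=w.mean(0)-R@obj.mean(0)
    return th,t,R,(w-(obj@R.T+t))
D={"red":dict(s=[(390,458),(642,568),(706,463)],so=[(-.06,.1),(-.06,-.1),(.06,-.1)],
   t=[(474,110),(711,107),(477,250),(716,243)],to=[(.06,.1),(.06,-.1),(-.06,.1),(-.06,-.1)],ball=((623,427),(697,221)),piv=((462,329),(532,208))),
 "blue":dict(s=[(60,295),(295,344),(328,252)],so=[(-.06,.1),(-.06,-.1),(.06,-.1)],
   t=[(285,50),(100,250),(330,175)],to=[(.06,-.1),(-.06,.1),(-.06,-.1)],ball=((255,216),(275,162)),piv=((98,163),(112,196)))}
res={}
for k,d in D.items():
    a=onplane(S,fs(d["s"]),.012);b=onplane(T,ft(d["t"]),.012)
    for nm,o,w in(("S",d["so"],a),("T",d["to"],b),("both",d["so"]+d["to"],np.r_[a,b])):
        th,t,R,e=fit(o,w); print(k,nm,"yaw",round(th,3),r(t),"err",r(e).tolist())
    for q in("ball","piv"):
        p,g=tri(fs(d[q][0]),ft(d[q][1])); print(q,r(p),"gap",r(g),"in stand",r(R.T@(p[:2]-t)))
    for z in (.115,.122):
        print("ball on plane",z,r(onplane(S,[fs(d["ball"][0])],z)),r(onplane(T,[ft(d["ball"][1])],z)))
E
python3 m.py
```

```text
red S yaw 0.071 [ 578.8 -131.8] err [[1.2, -3.4], [0.5, 2.0], [-1.6, 1.4]]
red T yaw 0.043 [ 583.1 -126.6] err [[-1.0, -0.7], [-2.7, 0.6], [1.1, -0.4], [2.7, 0.5]]
red both yaw 0.054 [ 581.5 -128.9] err [[-3.2, -7.4], [-0.4, -1.8], [-2.6, -0.3], [1.7, 1.1], [-2.2, 2.2], [3.7, 2.7], [3.1, 3.5]]
ball [ 536.3 -197.3  115.7] gap 0.3 in stand [-48.8 -65.8]
piv [542.7 -69.5 129.1] gap 2.9 in stand [-35.6  61.5]
ball on plane 0.115 [[ 537.  -197.2  115. ]] [[ 536.3 -197.3  115. ]]
ball on plane 0.122 [[ 529.9 -199.7  122. ]] [[ 535.5 -196.3  122. ]]
blue S yaw 0.35 [596.9 204.2] err [[3.8, -2.5], [-1.0, -1.2], [-2.8, 3.7]]
blue T yaw 0.33 [601.1 209.8] err [[-4.7, 0.7], [1.2, 0.5], [3.5, -1.2]]
blue both yaw 0.34 [599. 207.] err [[0.9, -6.2], [-2.0, -4.2], [-4.2, 1.8], [-3.3, 2.6], [4.0, 4.2], [4.5, 1.9]]
ball [576.4 130.5 115.1] gap 3.1 in stand [-46.8 -64.5]
piv [545.  255.4 128.4] gap 1.6 in stand [-34.7  63.6]
ball on plane 0.115 [[577.5 129.4 115. ]] [[575.4 131.8 115. ]]
ball on plane 0.122 [[569.9 123.7 122. ]] [[574.4 131.1 122. ]]
```

```bash
cat > plan.py <<'E'
import sys,numpy as np
from station import bot
from scipy.spatial.transform import Rotation as Ro
def plan(wps,pose=None):
    # wps: (x,y,z mm, yaw of tool y, rows) ; prints rows
    o=bot.get_obs()
    if pose is None:
        R=Ro.from_quat(o["orientation"]).as_matrix(); p=np.array(o["eef_pos"])*1000; a=np.arctan2(R[1,1],R[0,1])
    else: p=np.array(pose[:3],float);a=pose[3]
    S=[];D=[]
    for *q,b,n in wps:
        q=np.array(q,float);d=(q-p)/n;da=(b-a)/n
        for i in range(n):
            y=np.array([np.cos(a),np.sin(a)]);x=np.array([-y[1],y[0]])
            S.append([round(float(d[:2]@x)),round(float(d[:2]@y)),round(float(-d[2]))]);D.append([0,0,round(float(-da),3)])
            p=p+d;a+=da
    print("slide",S);print("rot",D)
def st():
    o=bot.get_obs();R=Ro.from_quat(o["orientation"]).as_matrix()
    print("t",round(o["time_s"],2),"p",(o["eef_pos"]*1000).round(1),"yawy",round(float(np.arctan2(R[1,1],R[0,1])),3),"z",R[:,2].round(3),"F",o["ft_force"].round(2),"w",round(o["grip_width"],4),"j",o["joint_positions"].round(2))
E
python3 - <<'E'
from plan import *
plan([(400,200,200,.55,9)])
E
```

```text
slide [[-38, -34, -1], [-40, -31, -1], [-43, -27, -1], [-45, -23, -1], [-47, -20, -1], [-48, -15, -1], [-49, -11, -1], [-50, -7, -1], [-51, -3, -1]]
rot [[0, 0, 0.085], [0, 0, 0.085], [0, 0, 0.085], [0, 0, 0.085], [0, 0, 0.085], [0, 0, 0.085], [0, 0, 0.085], [0, 0, 0.085], [0, 0, 0.085]]
```

```bash
python3 -m handwheel '{"slide":[[-38,-34,-1],[-40,-31,-1],[-43,-27,-1],[-45,-23,-1],[-47,-20,-1],[-48,-15,-1],[-49,-11,-1],[-50,-7,-1],[-51,-3,-1]],"delta_rot":[[0,0,0.085],[0,0,0.085],[0,0,0.085],[0,0,0.085],[0,0,0.085],[0,0,0.085],[0,0,0.085],[0,0,0.085],[0,0,0.085]]}' 1 20
python3 - <<'E'
from plan import *
st()
plan([(450,-150,195,.045,9)])
E
```

```text
time_s: 1.42
eef_pos: [0.402, 0.1994, 0.1993]
orientation: [0.488, 0.873, 0.0, 0.0]
ft_force: [0.1, 0.6, -0.1]
grip_width: 0.002
t 1.43 p [402.  199.4 199.3] yawy 0.551 z [ 0.001  0.    -1.   ] F [ 0.05  0.6  -0.12] w 0.002 j [ 0.38 -0.31  1.59  0.    1.87 -0.17]
slide [[-36, -16, 0], [-37, -14, 0], [-37, -12, 0], [-38, -10, 0], [-38, -7, 0], [-39, -5, 0], [-39, -3, 0], [-39, -1, 0], [-39, 1, 0]]
rot [[0, 0, 0.056], [0, 0, 0.056], [0, 0, 0.056], [0, 0, 0.056], [0, 0, 0.056], [0, 0, 0.056], [0, 0, 0.056], [0, 0, 0.056], [0, 0, 0.056]]
```

```bash
python3 -m handwheel '{"slide":[[-36,-16,0],[-37,-14,0],[-37,-12,0],[-38,-10,0],[-38,-7,0],[-39,-5,0],[-39,-3,0],[-39,-1,0],[-39,1,0],[0,0,0]],"delta_rot":[[0,0,0.056],[0,0,0.056],[0,0,0.056],[0,0,0.056],[0,0,0.056],[0,0,0.056],[0,0,0.056],[0,0,0.056],[0,0,0.056],[0,0,0]]}'
python3 - <<'E'
from plan import *
st()
plan([(485,-155,95,.045,4)])
from h import *
T=viewer.read_camera("top");S=viewer.read_camera("scene")
a=S["img"][80:280,160:400];b=T["img"][90:250,150:390]
cv2.imwrite("pics/a1.png",cv2.resize(a,None,fx=3,fy=3));cv2.imwrite("pics/b1.png",cv2.resize(b,None,fx=3,fy=3))
E
```

```text
time_s: 2.68
eef_pos: [0.4491, -0.1499, 0.1985]
orientation: [0.691, 0.723, -0.0, -0.0]
ft_force: [-0.4, 0.4, -0.9]
grip_width: -0.0
t 2.67 p [ 449.1 -149.9  198.5] yawy 0.046 z [-0.001  0.    -1.   ] F [-0.44  0.37 -0.89] w -0.0 j [-0.39 -0.25  1.54 -0.    1.85 -0.44]
slide [[-2, 9, 26], [-2, 9, 26], [-2, 9, 26], [-2, 9, 26]]
rot [[0, 0, 0.0], [0, 0, 0.0], [0, 0, 0.0], [0, 0, 0.0]]
```

View pics/a1.png

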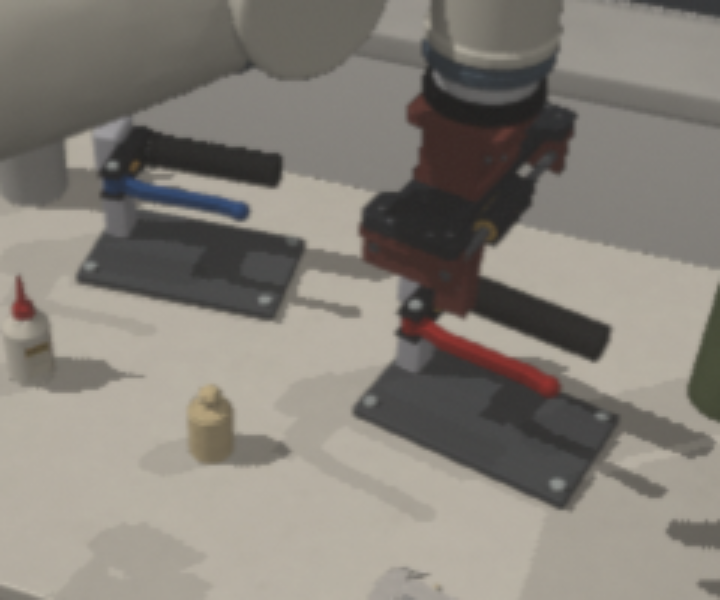

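View pics/b1.png

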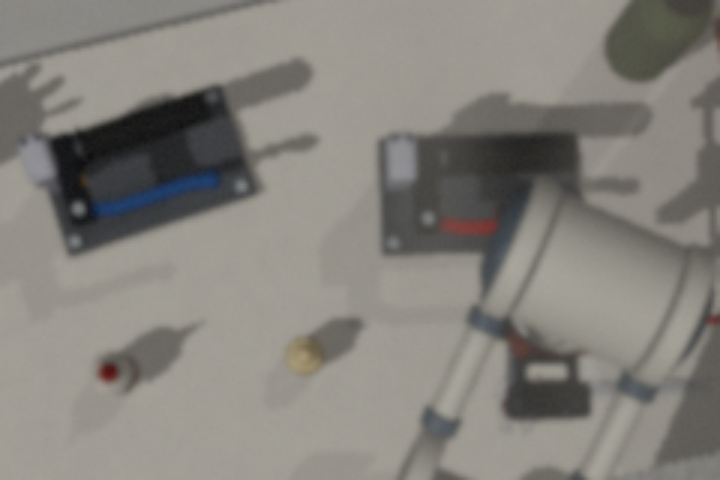

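The gripper hangs in front of the red lever at (455,300) in the scene crop, and nothing has been disturbed. Next I descend to blade height.

```bash
python3 -m handwheel '{"slide":[[-2,0,26],[-2,12,26],[-2,12,26],[-1,12,26],[0,0,0],[0,0,0]],"delta_rot":[[0,0,0],[0,0,0],[0,0,0],[0,0,0],[0,0,0],[0,0,0]]}'
python3 - <<'E'
from plan import *
st()
from h import *
T=viewer.read_camera("top");S=viewer.read_camera("scene")
a=S["img"][130:280,260:400];b=T["img"][90:250,250:390]
cv2.imwrite("pics/a2.png",cv2.resize(a,None,fx=4,fy=4))
E
```

```text
time_s: 3.52
eef_pos: [0.4859, -0.1526, 0.0964]
orientation: [0.689, 0.725, 0.0, 0.001]
ft_force: [0.4, -0.5, 0.8]
grip_width: 0.0005
t 3.52 p [ 485.9 -152.6   96.4] yawy 0.051 z [ 0.001 -0.    -1.   ] F [ 0.36 -0.48  0.78] w 0.0005 j [-0.37 -0.15  1.64  0.    1.66 -0.42]
```

View pics/a2.png

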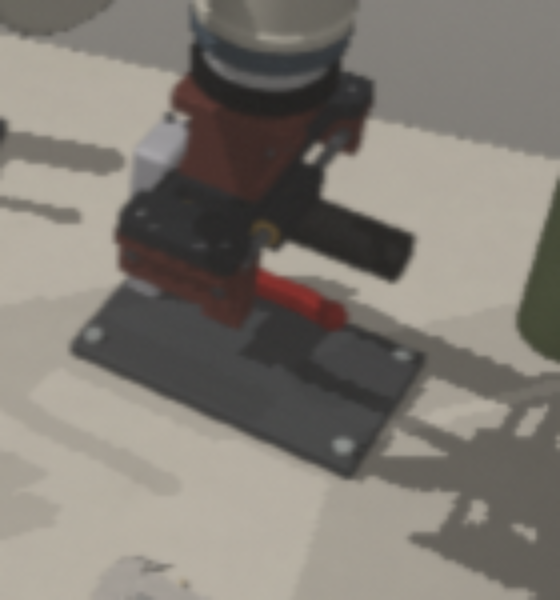

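The finger is just in front of the blade, with its tip at (235,320) in the crop and the ball end at (333,315). Next I approach gently, watching the force.

```bash
python3 -m handwheel '{"slide":[[-1,10,0],[-1,10,0],[-1,5,0],[0,5,0],[0,0,0]],"delta_rot":[[0,0,0],[0,0,0],[0,0,0],[0,0,0],[0,0,0]]}'
python3 - <<'E'
from plan import *
st()
E
python3 -m handwheel '{"slide":[[0,5,0],[0,5,0],[0,0,0]],"delta_rot":[[0,0,-0.03],[0,0,-0.06],[0,0,0]]}'
python3 - <<'E'
from plan import *
st()
E
```

```text
time_s: 4.25
eef_pos: [0.516, -0.1548, 0.0949]
orientation: [0.689, 0.725, -0.0, -0.0]
ft_force: [0.0, 0.2, -0.1]
grip_width: 0.0004
t 4.25 p [ 516.  -154.8   94.9] yawy 0.05 z [-0.  0. -1.] F [ 0.02  0.16 -0.11] w 0.0004 j [-0.35 -0.07  1.56 -0.    1.65 -0.4 ]
time_s: 4.62
eef_pos: [0.526, -0.1541, 0.0951]
orientation: [0.656, 0.755, 0.0, -0.0]
ft_force: [-1.3, 0.2, 0.6]
grip_width: 0.0003
t 4.62 p [ 526.  -154.1   95.1] yawy 0.141 z [-0.  0. -1.] F [-1.32  0.17  0.59] w 0.0003 j [-0.35 -0.05  1.54  0.    1.65 -0.49]
```

```bash
python3 -m handwheel '{"slide":[[-1,5,0],[-1,5,0],[0,0,0]],"delta_rot":[[0,0,-0.05],[0,0,-0.05],[0,0,0]]}'
python3 - <<'E'
from plan import *
st()
E
python3 -m handwheel '{"slide":[[-1,3,0],[-1,2,0],[0,0,0]],"delta_rot":[[0,0,-0.03],[0,0,-0.02],[0,0,0]]}'
python3 - <<'E'
from plan import *
st()
E
```

```text
time_s: 5.0
eef_pos: [0.536, -0.1544, 0.0951]
orientation: [0.618, 0.786, -0.0, -0.0]
ft_force: [0.1, 0.8, 0.1]
grip_width: 0.0002
t 5.0 p [ 536.  -154.4   95.1] yawy 0.239 z [-0.  0. -1.] F [0.08 0.78 0.1 ] w 0.0002 j [-0.34 -0.02  1.51 -0.    1.65 -0.58]
time_s: 5.38
eef_pos: [0.5414, -0.1552, 0.0951]
orientation: [0.598, 0.802, -0.0, -0.0]
ft_force: [-0.1, -0.5, 0.3]
grip_width: 0.0006
t 5.38 p [ 541.4 -155.2   95.1] yawy 0.29 z [-0.  0. -1.] F [-0.08 -0.45  0.3 ] w 0.0006 j [-0.34 -0.01  1.5   0.    1.65 -0.63]
```

Run:
```python
from h import *
T=viewer.read_camera("top");S=viewer.read_camera("scene")
a=S["img"][130:280,260:400];b=T["img"][120:200,260:360]
cv2.imwrite("pics/a3.png",np.hstack([cv2.resize(a,None,fx=4,fy=4)[:560]]));cv2.imwrite("pics/b3.png",cv2.resize(b,None,fx=6,fy=6))
```

```text
(no output)
```

View pics/a3.png

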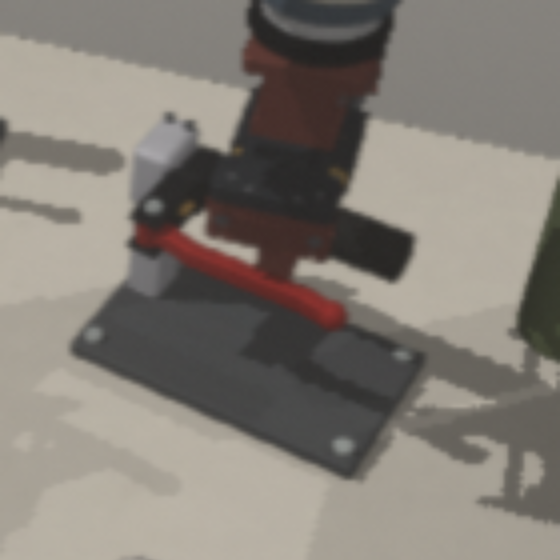

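View pics/b3.png

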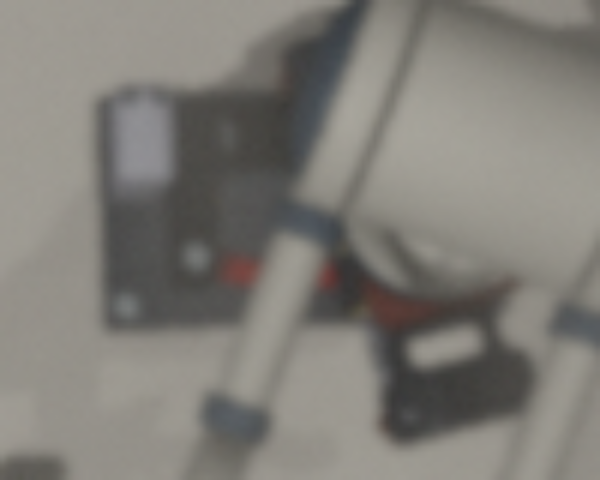

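Run:
```python
from h import *
from plan import st
st()
S=viewer.read_camera("scene")
f=lambda P:((project(S,np.array(P)/1000)-[260,130])*4).round(0).tolist()
print("TCP now",f([[541.4,-155.2,95],[541.4,-155.2,115],[541.4,-155.2,135]]))
print("TCP a2",f([[485.9,-152.6,96.4]]))
print("blade rest",f([[530.5,-156.5,115],[536,-197,115],[543,-69.5,129]]))
print("pressed ball",f([[572,-187,115]]))
m=mask(S["img"],"red");k,l,s,ce=cv2.connectedComponentsWithStats(m)
for i in range(1,k):
  if s[i,4]>15: print(s[i],ce[i].round(1))
cv2.imwrite("pics/a4.png",cv2.resize(S["img"][165:225,280:360],None,fx=9,fy=9,interpolation=cv2.INTER_CUBIC))
```

```text
t 5.47 p [ 541.3 -155.2   95.1] yawy 0.29 z [-0. -0. -1.] F [ 0.32 -0.25  0.19] w 0.0004 j [-0.34 -0.01  1.5  -0.    1.65 -0.63]
TCP now [[266.0, 304.0], [270.0, 280.0], [275.0, 254.0]]
TCP a2 [[216.0, 354.0]]
blade rest [[263.0, 291.0], [330.0, 314.0], [150.0, 204.0]]
pressed ball [[342.0, 273.0]]
[ 427  120   79  188 4769] [464.3 216.6]
[165 177   6   9  33] [167.2 182.1]
[294 187  52  25 312] [321.5 198.9]
[358 285  41  16 114] [379.3 292.3]
```

View pics/a4.png

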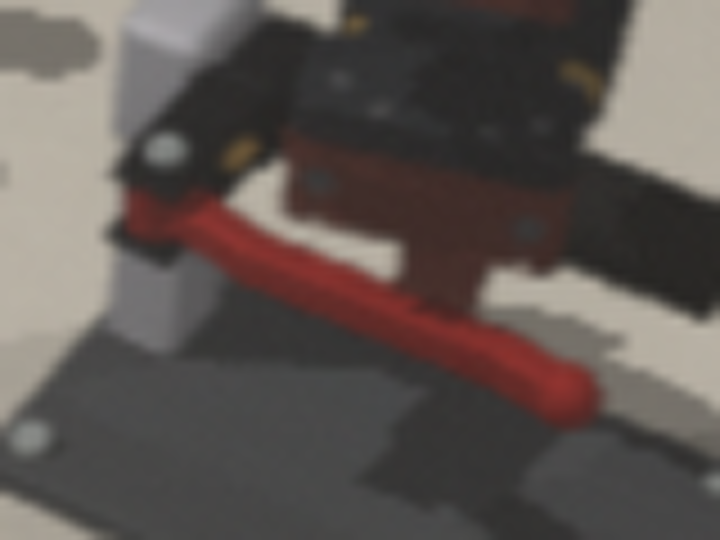

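Run:
```python
from h import *
S=viewer.read_camera("scene")
f=lambda P:((project(S,np.array(P)/1000)-[280,165])*9).round(0).tolist()
p=np.array([541.3,-155.2,95.1]);th=.29;y=np.array([np.cos(th),np.sin(th),0]);x=np.array([-y[1],y[0],0]);z=np.array([0,0,1.])
for h in (80,):
  for a in(-89,-38,38,89): print(h,a,f([p+a*y-37.5*x+h*z,p+a*y+37.5*x+h*z]))
for h in (0,10,20,30,40,60): print("finger near",h,f([p-13.5*y-10*x+h*z,p-13.5*y+10*x+h*z,p+13.5*y-10*x+h*z,p+13.5*y+10*x+h*z]))
print("blade",f([[530.5,-156.5,115],[530.5,-156.5,122],[542,-156.5,122]]))
```

```text
80 -89 [[539.0, 407.0], [228.0, 333.0]]
80 -38 [[578.0, 269.0], [278.0, 200.0]]
80 38 [[632.0, 82.0], [346.0, 20.0]]
80 89 [[665.0, -33.0], [388.0, -91.0]]
finger near 0 [[445.0, 411.0], [371.0, 393.0], [466.0, 345.0], [393.0, 327.0]]
finger near 10 [[450.0, 384.0], [375.0, 366.0], [471.0, 318.0], [397.0, 300.0]]
finger near 20 [[455.0, 356.0], [380.0, 338.0], [476.0, 290.0], [402.0, 273.0]]
finger near 30 [[460.0, 328.0], [384.0, 310.0], [481.0, 262.0], [406.0, 245.0]]
finger near 40 [[465.0, 300.0], [389.0, 282.0], [486.0, 234.0], [411.0, 216.0]]
finger near 60 [[476.0, 242.0], [398.0, 224.0], [497.0, 176.0], [420.0, 159.0]]
blade [[413.0, 339.0], [416.0, 319.0], [437.0, 295.0]]
```

The finger appears behind the red blade and the lever is still at rest, yet no force was felt. So either the tip is higher than I assumed or the fingers are thinner. I'll go straight up and measure the fingertip.

```bash
python3 -m handwheel '{"slide":[[0,0,-15],[0,0,-25],[0,0,-25],[0,0,-20],[0,0,0]],"delta_rot":[[0,0,0],[0,0,0],[0,0,0],[0,0,0],[0,0,0]]}'
python3 - <<'E'
from h import *
from plan import st
st()
S=viewer.read_camera("scene")
cv2.imwrite("pics/a5.png",cv2.resize(S["img"][125:225,270:370],None,fx=6,fy=6,interpolation=cv2.INTER_CUBIC))
p=bot.get_obs()["eef_pos"]
th=.29;y=np.array([np.cos(th),np.sin(th),0]);x=np.array([-y[1],y[0],0]);z=np.array([0,0,1.])
f=lambda P:((project(S,np.array(P))-[270,125])*6).round(0).tolist()
for h in (0,.01,.02,.03): print("finger",h,f([p+h*z]+[p+i*.0135*y+j*.01*x+h*z for i in(-1,1) for j in (-1,1)]))
E
```

```text
time_s: 6.2
eef_pos: [0.5423, -0.1555, 0.1828]
orientation: [0.598, 0.802, 0.001, 0.002]
ft_force: [-0.0, -0.0, 0.2]
grip_width: 0.0006
t 6.2 p [ 542.3 -155.5  182.8] yawy 0.29 z [ 0.004 -0.001 -1.   ] F [-0.02 -0.01  0.18] w 0.0006 j [-0.34 -0.01  1.35 -0.    1.8  -0.63]
finger 0 [[368.0, 321.0], [387.0, 349.0], [335.0, 337.0], [401.0, 306.0], [350.0, 294.0]]
finger 0.01 [[372.0, 301.0], [391.0, 329.0], [338.0, 317.0], [405.0, 285.0], [353.0, 274.0]]
finger 0.02 [[375.0, 280.0], [395.0, 308.0], [341.0, 296.0], [409.0, 265.0], [356.0, 253.0]]
finger 0.03 [[379.0, 259.0], [399.0, 287.0], [345.0, 275.0], [413.0, 244.0], [360.0, 232.0]]
```

View pics/a5.png

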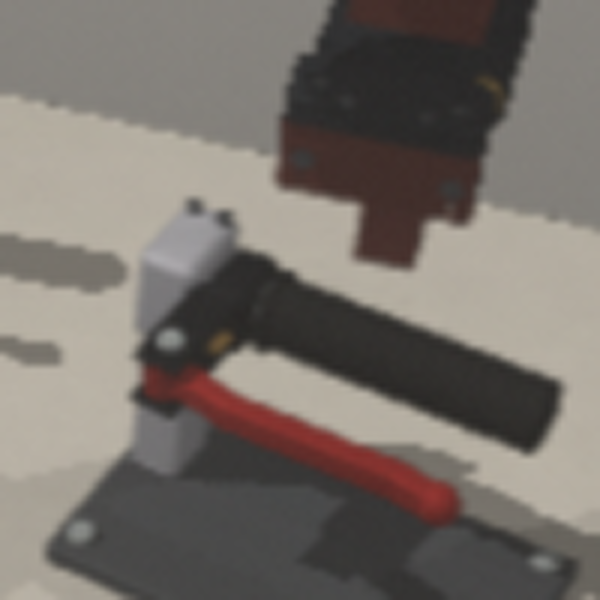

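```bash
python3 -m handwheel '{"slide":[[0,0,-30],[0,0,0],[0,0,0],[0,0,0],[0,0,0],[0,0,0],[0,0,0],[0,0,0],[0,0,0],[0,0,0]],"delta_rot":[[0,0,0.17],[0,0,0.17],[0,0,0.17],[0,0,0.17],[0,0,0.17],[0,0,0.17],[0,0,0.17],[0,0,0.17],[0,0,0.17],[0,0,0]]}'
python3 - <<'E'
from h import *
from plan import st
st()
S=viewer.read_camera("scene")
cv2.imwrite("pics/a6.png",cv2.resize(S["img"][85:225,270:410],None,fx=4,fy=4,interpolation=cv2.INTER_CUBIC))
T=viewer.read_camera("top")
cv2.imwrite("pics/b6.png",cv2.resize(T["img"][80:230,230:390],None,fx=4,fy=4,interpolation=cv2.INTER_CUBIC))
print(project(S,bot.get_obs()["eef_pos"]),(project(S,bot.get_obs()["eef_pos"])-[270,85])*4)
E
```

```text
time_s: 7.5
eef_pos: [0.5409, -0.155, 0.2087]
orientation: [0.986, 0.165, -0.001, -0.001]
ft_force: [-0.4, 0.0, 0.6]
grip_width: 0.0005
t 7.5 p [ 540.9 -155.   208.7] yawy -1.239 z [-0.002  0.001 -1.   ] F [-0.36  0.02  0.62] w 0.0005 j [-0.34 -0.    1.29 -0.    1.85  0.9 ]
[[332.82848482 168.98201446]] [[251.31393926 335.92805782]]
```

View pics/a6.png

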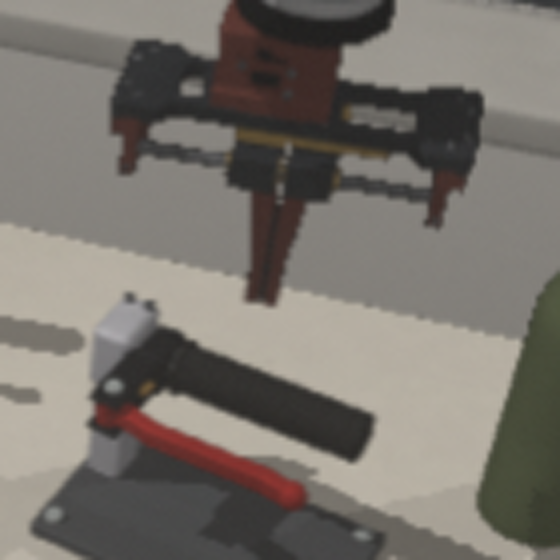

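View pics/b6.png

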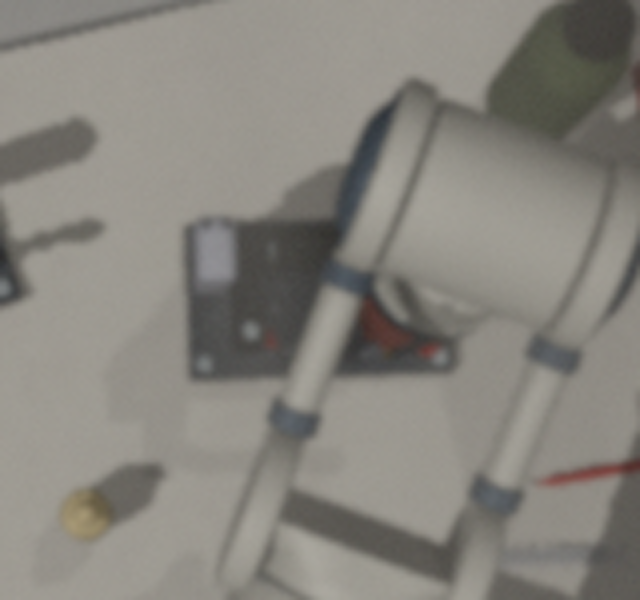

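The red tabs were the gripper body's end brackets, not the fingers. The real fingers are slim and tapered, with the tip at crop (262,303), about 8 px above the projected TCP at (251,336). I'll check where that offset comes from.

Run:
```python
from h import *
S=viewer.read_camera("scene")
o=bot.get_obs();p=o["eef_pos"]
from scipy.spatial.transform import Rotation as Ro
R=Ro.from_quat(o["orientation"]).as_matrix();x,y=R[:,0],R[:,1];z=-R[:,2]
f=lambda P:((project(S,np.array(P))-[270,85])*4).round(0).tolist()
for h in(0,.015,.025,.035):print(h,f([p+h*z-.01*x,p+h*z,p+h*z+.01*x]))
for h in(.07,.08,.09,.1,.11,.12):print("br",h,f([p+h*z-.089*y,p+h*z+.089*y]))
cv2.imwrite("pics/a7.png",cv2.resize(S["img"][90:175,290:400],None,fx=7,fy=7,interpolation=cv2.INTER_CUBIC))
# ray through tip
o_,d=ray(S,[[335.5,160.7]]);d=d[0]
for X in(.53,.541,.55,.56,.57,.58): print((o_+d*(X-o_[0])/d[0]).round(4))
```

```text
0 [[249.0, 346.0], [251.0, 335.0], [254.0, 325.0]]
0.015 [[252.0, 325.0], [255.0, 314.0], [258.0, 304.0]]
0.025 [[255.0, 311.0], [258.0, 300.0], [261.0, 289.0]]
0.035 [[257.0, 296.0], [260.0, 285.0], [263.0, 275.0]]
br 0.07 [[105.0, 203.0], [441.0, 263.0]]
br 0.08 [[106.0, 188.0], [445.0, 247.0]]
br 0.09 [[108.0, 172.0], [449.0, 231.0]]
br 0.1 [[110.0, 156.0], [453.0, 215.0]]
br 0.11 [[111.0, 140.0], [458.0, 199.0]]
br 0.12 [[113.0, 123.0], [462.0, 182.0]]
[ 0.53   -0.1623  0.2427]
[ 0.541  -0.1579  0.2338]
[ 0.55   -0.1543  0.2265]
[ 0.56   -0.1503  0.2184]
[ 0.57   -0.1463  0.2102]
[ 0.58   -0.1423  0.2021]
```

View pics/a7.png

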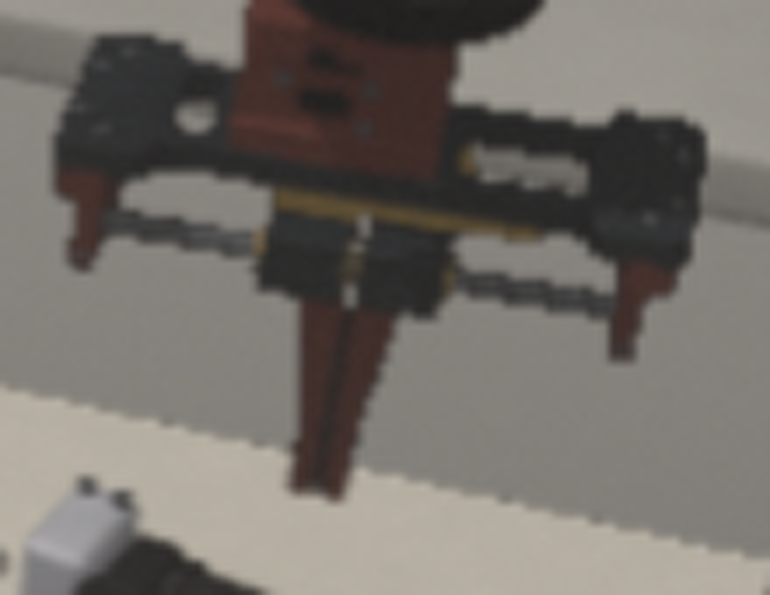

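Run:
```python
from plan import *
plan([(480,-154,205,.05,8),(478,-154,160,.05,2)])
```

```text
slide [[-7, -3, 1], [-7, -4, 1], [-6, -5, 1], [-5, -6, 1], [-4, -6, 1], [-3, -7, 1], [-2, -7, 1], [-1, -8, 1], [0, -1, 22], [0, -1, 22]]
rot [[0, 0, -0.161], [0, 0, -0.161], [0, 0, -0.161], [0, 0, -0.161], [0, 0, -0.161], [0, 0, -0.161], [0, 0, -0.161], [0, 0, -0.161], [0, 0, -0.0], [0, 0, -0.0]]
```

```bash
python3 -m handwheel '{"slide":[[-7,-3,1],[-7,-4,1],[-6,-5,1],[-5,-6,1],[-4,-6,1],[-3,-7,1],[-2,-7,1],[-1,-8,1],[0,-1,22],[0,-1,22]],"delta_rot":[[0,0,-0.161],[0,0,-0.161],[0,0,-0.161],[0,0,-0.161],[0,0,-0.161],[0,0,-0.161],[0,0,-0.161],[0,0,-0.161],[0,0,0],[0,0,0]]}'
python3 -m handwheel '{"slide":[[0,0,20],[0,0,20],[0,0,20],[0,0,20],[0,0,8],[0,0,0]],"delta_rot":[[0,0,0],[0,0,0],[0,0,0],[0,0,0],[0,0,0],[0,0,0]]}'
python3 - <<'E'
from plan import *
st()
from h import *
S=viewer.read_camera("scene")
a=S["img"][120:260,260:400]
cv2.imwrite("pics/a8.png",cv2.resize(a,None,fx=4,fy=4,interpolation=cv2.INTER_CUBIC))
E
```

```text
time_s: 8.9
eef_pos: [0.4779, -0.1536, 0.1578]
orientation: [0.689, 0.725, 0.0, 0.0]
ft_force: [0.5, 0.0, 0.3]
grip_width: 0.0005
time_s: 9.65
eef_pos: [0.4776, -0.1534, 0.0695]
orientation: [0.69, 0.724, -0.0, -0.001]
ft_force: [-0.6, 0.7, 0.6]
grip_width: 0.0003
t 9.65 p [ 477.6 -153.4   69.5] yawy 0.048 z [-0.001  0.    -1.   ] F [-0.57  0.7   0.61] w 0.0003 j [-0.38 -0.16  1.69  0.    1.61 -0.43]
```

View pics/a8.png

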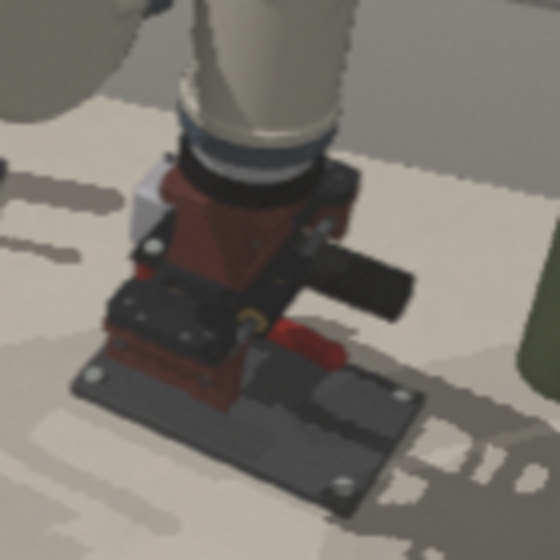

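The body's near end bracket, bottom edge at crop (230,405), hides the fingers. The lever is at rest, with its ball at (330,350). I'll advance, watching the force and the red blob.

```bash
python3 -m handwheel '{"slide":[[-1,8,0],[-1,8,0],[-1,8,0],[0,6,0],[0,4,0],[0,0,0]],"delta_rot":[[0,0,0],[0,0,0],[0,0,0],[0,0,0],[0,0,0],[0,0,0]]}' >/dev/null
python3 - <<'E'
from plan import *
st()
E
python3 -m handwheel '{"slide":[[0,4,0],[0,4,0],[0,0,0]],"delta_rot":[[0,0,0],[0,0,0],[0,0,0]]}' >/dev/null
python3 - <<'E'
from plan import *
st()
E
python3 -m handwheel '{"slide":[[0,4,0],[0,0,0]],"delta_rot":[[0,0,0],[0,0,0]]}'>/dev/null
python3 - <<'E'
from plan import *
st()
from h import *
S=viewer.read_camera("scene")
a=S["img"][120:260,260:400]
cv2.imwrite("pics/a9.png",cv2.resize(a,None,fx=4,fy=4,interpolation=cv2.INTER_CUBIC))
E
```

```text
t 10.45 p [ 512.2 -154.7   70. ] yawy 0.048 z [-0.  0. -1.] F [-0.42  0.03 -0.02] w 0.0006 j [-0.36 -0.07  1.61 -0.    1.61 -0.41]
t 10.82 p [ 520.2 -154.4   70.1] yawy 0.048 z [-0.  0. -1.] F [-0.53 -0.46  0.42] w 0.0006 j [-0.35 -0.05  1.59  0.    1.61 -0.4 ]
t 11.07 p [ 523.8 -154.6   70.1] yawy 0.048 z [-0.001 -0.001 -1.   ] F [-2.48 -1.19  1.01] w 0.0004 j [-0.35 -0.04  1.58 -0.    1.61 -0.4 ]
```

View pics/a9.png

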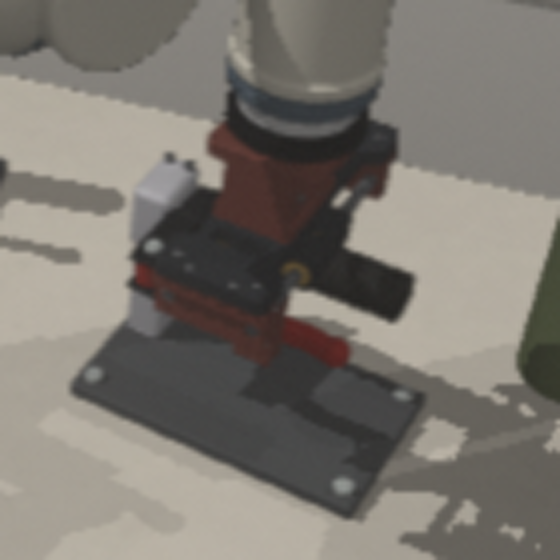

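Contact is felt at x ≈ 522 (−2.5 N), and the ball end has moved slightly to (336,350). The fingertips therefore sit higher than the reported TCP height, though the horizontal position agrees. Next I press along the lever's arc.

```bash
python3 -m handwheel '{"slide":[[-1,5,0],[-1,5,0],[-2,5,0],[0,0,0]],"delta_rot":[[0,0,-0.07],[0,0,-0.06],[0,0,-0.06],[0,0,0]]}' >/dev/null
python3 - <<'E'
from plan import *
st()
E
python3 -m handwheel '{"slide":[[-2,3,0],[-1,2,0],[0,0,0]],"delta_rot":[[0,0,-0.05],[0,0,-0.04],[0,0,0]]}' >/dev/null
python3 - <<'E'
from plan import *
st()
E
```

```text
t 11.62 p [ 539.  -156.4   70.1] yawy 0.238 z [-0.001  0.    -1.   ] F [-3.46 -0.1   1.76] w 0.0003 j [-0.34 -0.    1.54  0.    1.61 -0.58]
t 12.0 p [ 544.5 -157.7   69.9] yawy 0.327 z [-0.001  0.001 -1.   ] F [-3.36  0.57  0.32] w 0.0007 j [-0.34  0.01  1.52  0.    1.61 -0.67]
```

```bash
python3 -m handwheel '{"slide":[[0,1,0],[0,1,0],[0,0,0]],"delta_rot":[[0,0,0],[0,0,0],[0,0,0]]}'
python3 -m handwheel '{"slide":[[0,1,0],[0,0,0]],"delta_rot":[[0,0,0],[0,0,0]]}'
```

```text
time_s: 12.38
eef_pos: [0.5458, -0.1575, 0.0698]
orientation: [0.583, 0.813, -0.001, -0.001]
ft_force: [-7.1, 0.0, 0.7]
grip_width: 0.0006
time_s: 12.62
eef_pos: [0.5459, -0.1575, 0.0698]
orientation: [0.583, 0.813, -0.001, -0.002]
ft_force: [-10.0, 0.9, 1.6]
grip_width: 0.0007
```

Stop reached: the pose no longer moves and the force is rising. I'll firm it up slightly and hold.

```bash
python3 -m handwheel '{"slide":[[0,1,0],[0,0,0],[0,0,0],[0,0,0],[0,0,0],[0,0,0],[0,0,0]],"delta_rot":[[0,0,0],[0,0,0],[0,0,0],[0,0,0],[0,0,0],[0,0,0],[0,0,0]]}'
python3 - <<'E'
from plan import *
st()
from h import *
S=viewer.read_camera("scene")
a=S["img"][120:260,260:400]
cv2.imwrite("pics/a10.png",cv2.resize(a,None,fx=4,fy=4,interpolation=cv2.INTER_CUBIC))
E
```

```text
time_s: 13.5
eef_pos: [0.5461, -0.1575, 0.0698]
orientation: [0.583, 0.813, -0.002, -0.002]
ft_force: [-13.5, -1.0, 3.7]
grip_width: 0.0006
t 13.5 p [ 546.1 -157.5   69.8] yawy 0.326 z [-0.006 -0.001 -1.   ] F [-13.52  -0.98   3.74] w 0.0006 j [-0.34  0.02  1.52 -0.    1.61 -0.67]
```

View pics/a10.png

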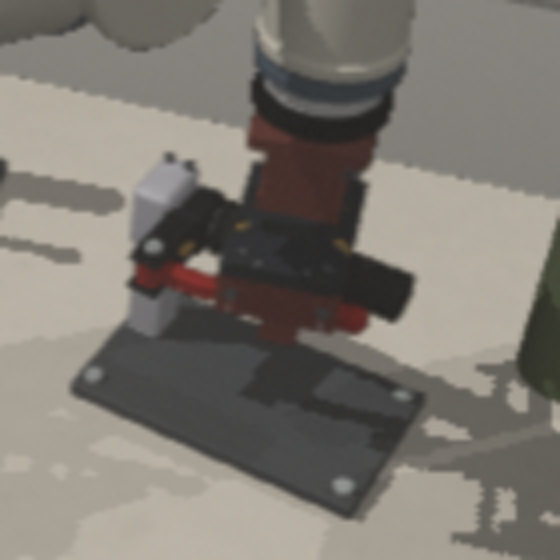

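The red lever is fully in: its ball moved from (330,352) to (352,318), and the force is 13.5 N at the stop. Now I release it.

```bash
python3 -m handwheel '{"slide":[[1,-4,0],[1,-6,0],[1,-8,0],[0,-12,0],[0,-15,0],[0,-15,0],[0,-12,0],[0,0,0],[0,0,0]],"delta_rot":[[0,0,0.02],[0,0,0.06],[0,0,0.06],[0,0,0.06],[0,0,0.06],[0,0,0],[0,0,0],[0,0,0],[0,0,0]]}'
python3 - <<'E'
from plan import *
st()
from h import *
S=viewer.read_camera("scene")
a=S["img"][120:260,260:400]
cv2.imwrite("pics/a11.png",cv2.resize(a,None,fx=4,fy=4,interpolation=cv2.INTER_CUBIC))
E
```

```text
time_s: 14.68
eef_pos: [0.4776, -0.1651, 0.0703]
orientation: [0.683, 0.731, 0.0, 0.0]
ft_force: [0.2, 0.2, 0.0]
grip_width: 0.0007
t 14.68 p [ 477.6 -165.1   70.3] yawy 0.068 z [ 0.001 -0.    -1.   ] F [0.2  0.2  0.04] w 0.0007 j [-0.4  -0.16  1.69  0.    1.61 -0.47]
```

View pics/a11.png

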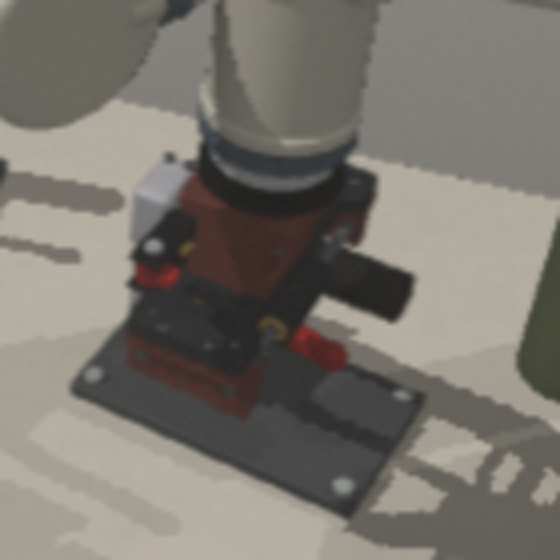

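The red lever is back at rest, with its ball at (330,350). Next I plan the move to blue.

Run:
```python
from plan import *
plan([(470,-165,198,.068,3),(502,148,198,.335,7)])
```

```text
slide [[0, -3, -43], [0, -3, -43], [0, -3, -43], [44, 8, 0], [44, 9, 0], [44, 11, 0], [43, 13, 0], [43, 14, 0], [42, 16, 0], [41, 17, 0]]
rot [[0, 0, 0.0], [0, 0, 0.0], [0, 0, 0.0], [0, 0, -0.038], [0, 0, -0.038], [0, 0, -0.038], [0, 0, -0.038], [0, 0, -0.038], [0, 0, -0.038], [0, 0, -0.038]]
```

```bash
python3 -m handwheel '{"slide":[[0,-3,-43],[0,-3,-43],[0,-3,-43],[44,8,0],[44,9,0],[44,11,0],[43,13,0],[43,14,0],[42,16,0],[41,17,0]],"delta_rot":[[0,0,0],[0,0,0],[0,0,0],[0,0,-0.038],[0,0,-0.038],[0,0,-0.038],[0,0,-0.038],[0,0,-0.038],[0,0,-0.038],[0,0,-0.038]]}' >/dev/null
python3 -m handwheel '{"slide":[[0,0,0],[0,0,0]],"delta_rot":[[0,0,0],[0,0,0]]}' >/dev/null
python3 - <<'E'
from plan import *
st()
plan([(509,150,70,.335,5)])
from h import *
S=viewer.read_camera("scene")
cv2.imwrite("pics/a12.png",cv2.resize(S["img"][80:260,150:390],None,fx=3,fy=3,interpolation=cv2.INTER_CUBIC))
E
```

```text
t 16.23 p [500.4 146.9 199. ] yawy 0.334 z [-0.    -0.001 -1.   ] F [-0.1   0.16 -0.55] w 0.0007 j [ 0.22 -0.12  1.42 -0.    1.84 -0.11]
slide [[0, 2, 26], [0, 2, 26], [0, 2, 26], [0, 2, 26], [0, 2, 26]]
rot [[0, 0, -0.0], [0, 0, -0.0], [0, 0, -0.0], [0, 0, -0.0], [0, 0, -0.0]]
```

View pics/a12.png

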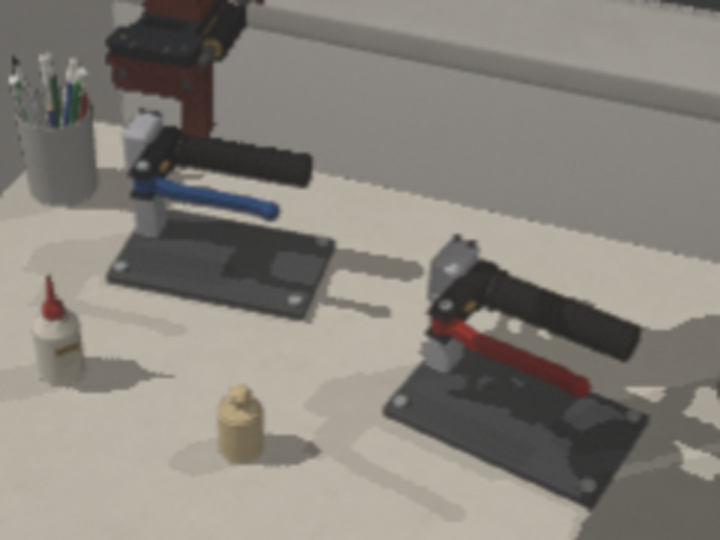

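The red lever is at rest, and the weight (240,425) and oiler (58,345) are undisturbed. Now I lower in front of blue.

```bash
python3 -m handwheel '{"slide":[[0,0,26],[1,2,26],[1,2,26],[1,2,26],[0,2,24],[0,0,0],[0,0,0]],"delta_rot":[[0,0,0],[0,0,0],[0,0,0],[0,0,0],[0,0,0],[0,0,0],[0,0,0]]}' >/dev/null
python3 - <<'E'
from plan import *
st()
from h import *
S=viewer.read_camera("scene")
cv2.imwrite("pics/a13.png",cv2.resize(S["img"][90:200,160:280],None,fx=5,fy=5,interpolation=cv2.INTER_CUBIC))
E
```

```text
t 17.15 p [507.4 152.   72.4] yawy 0.333 z [ 0.001  0.    -1.   ] F [-1.19  0.17  0.16] w 0.0007 j [ 0.23 -0.09  1.62 -0.    1.61 -0.11]
```

View pics/a13.png

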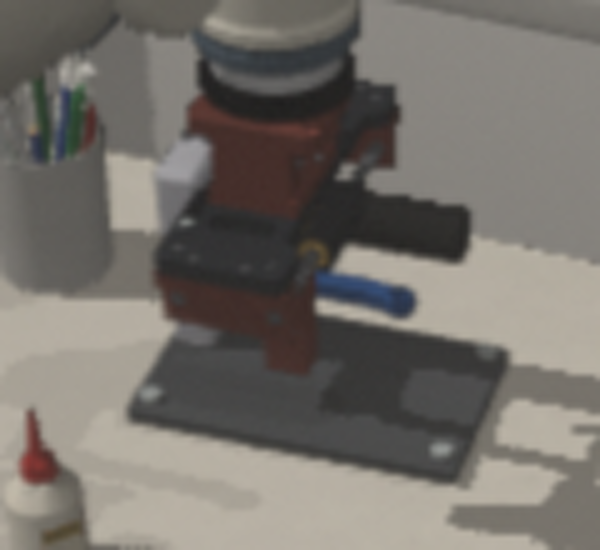

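The gripper is in place in front of the blue lever; the blue ball is at (403,300), at rest. I'll approach.

```bash
python3 -m handwheel '{"slide":[[0,9,0],[0,9,0],[0,8,0],[0,6,0],[0,4,0],[0,0,0]],"delta_rot":[[0,0,0],[0,0,0],[0,0,0],[0,0,0],[0,0,0],[0,0,0]]}' >/dev/null
python3 - <<'E'
from plan import *
st()
E
python3 -m handwheel '{"slide":[[0,4,0],[0,4,0],[0,0,0]],"delta_rot":[[0,0,0],[0,0,0],[0,0,0]]}' >/dev/null
python3 - <<'E'
from plan import *
st()
E
```

```text
t 17.95 p [541.  164.5  71. ] yawy 0.334 z [-0. -0. -1.] F [0.27 0.3  0.31] w 0.0004 j [ 0.23  0.01  1.53  0.    1.61 -0.1 ]
t 18.32 p [548.3 167.   71.2] yawy 0.334 z [-0.001 -0.    -1.   ] F [-2.58 -0.66  1.61] w 0.0004 j [ 0.24  0.03  1.51 -0.    1.61 -0.1 ]
```

```bash
python3 -m handwheel '{"slide":[[-1,5,0],[-1,5,0],[-1,3,0],[0,0,0]],"delta_rot":[[0,0,-0.07],[0,0,-0.06],[0,0,-0.05],[0,0,0]]}' >/dev/null
python3 - <<'E'
from plan import *
st()
E
python3 -m handwheel '{"slide":[[-1,2,0],[0,0,0]],"delta_rot":[[0,0,-0.03],[0,0,0]]}' >/dev/null
python3 - <<'E'
from plan import *
st()
E
python3 -m handwheel '{"slide":[[0,1,0],[0,1,0],[0,0,0]],"delta_rot":[[0,0,0],[0,0,0],[0,0,0]]}'
```

```text
t 18.82 p [561.4 168.7  71.1] yawy 0.513 z [-0.001 -0.001 -1.   ] F [-2.17 -2.96  2.05] w 0.0004 j [ 0.23  0.06  1.47 -0.    1.61 -0.28]
t 19.07 p [563.7 169.3  71.2] yawy 0.544 z [-0. -0. -1.] F [-2.79 -2.    2.73] w 0.0004 j [ 0.23  0.07  1.46 -0.    1.61 -0.31]
time_s: 19.45
eef_pos: [0.5656, 0.17, 0.0712]
orientation: [0.491, 0.871, -0.0, 0.0]
ft_force: [-2.6, -4.2, 1.7]
grip_width: 0.0004
```

```bash
python3 -m handwheel '{"slide":[[0,1,0],[0,1,0],[0,0,0]],"delta_rot":[[0,0,0],[0,0,0],[0,0,0]]}'
python3 -m handwheel '{"slide":[[0,1,0],[0,0,0]],"delta_rot":[[0,0,0],[0,0,0]]}'
```

```text
time_s: 19.82
eef_pos: [0.5666, 0.1706, 0.0711]
orientation: [0.491, 0.871, -0.001, -0.0]
ft_force: [-5.2, -5.7, 2.4]
grip_width: 0.0004
time_s: 20.08
eef_pos: [0.5667, 0.1706, 0.0711]
orientation: [0.491, 0.871, -0.002, -0.001]
ft_force: [-8.2, -8.4, 3.8]
grip_width: 0.0005
```

The blue lever is at its stop: the pose is stalled and the force is about 12 N. One more millimetre, then hold and look.

```bash
python3 -m handwheel '{"slide":[[0,1,0],[0,0,0],[0,0,0],[0,0,0],[0,0,0],[0,0,0],[0,0,0],[0,0,0]],"delta_rot":[[0,0,0],[0,0,0],[0,0,0],[0,0,0],[0,0,0],[0,0,0],[0,0,0],[0,0,0]]}'
python3 - <<'E'
from plan import *
st()
from h import *
S=viewer.read_camera("scene")
cv2.imwrite("pics/a14.png",cv2.resize(S["img"][90:260,150:350],None,fx=4,fy=3.5,interpolation=cv2.INTER_CUBIC))
a=.335;x=np.array([np.cos(a),np.sin(a)]);y=np.array([-x[1],x[0]])
o=np.array([.5587,.1685]);pv=o+.014*x+.085*y
for ph in(0,.22):
    c,s=np.cos(ph),np.sin(ph);b=np.array([.5764,.1305])-pv
    q=pv+np.array([c*b[0]-s*b[1],s*b[0]+c*b[1]]);print(ph,(project(S,[*q,.115])-[150,90])*[4,3.5])
E
```

```text
time_s: 21.08
eef_pos: [0.5668, 0.1707, 0.071]
orientation: [0.491, 0.871, -0.003, -0.001]
ft_force: [-11.8, -10.0, 6.4]
grip_width: 0.0004
t 21.07 p [566.8 170.7  71. ] yawy 0.543 z [-0.005 -0.003 -1.   ] F [-11.8  -10.02   6.42] w 0.0004 j [ 0.24  0.08  1.45 -0.    1.61 -0.31]
0 [[359.65166332 208.91396138]]
0.22 [[370.75436662 188.32041566]]
```

View pics/a14.png

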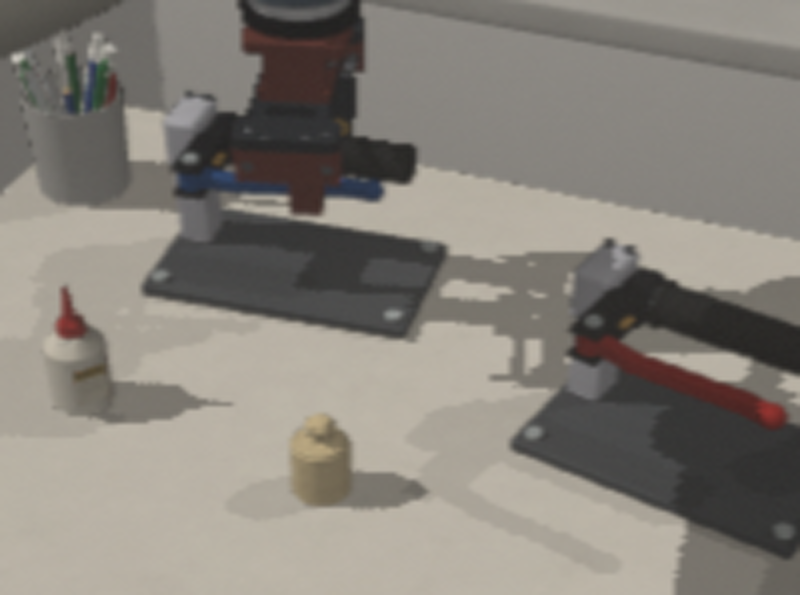

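The blue ball is at (372,188), which matches the position predicted for 0.22 rad (371,188). The force is about 16.7 N and steady, the red lever is at rest, and the weight and oiler have not moved. Handing in.

Run:
```python
from station import bot
print(bot.close_job())
```

```text
the job is handed in; nothing more can be done
None
```

I did both lever presses in the order asked and handed the job in at about 21 s, with the blue lever still held against its stop.

- **Red lever:** I pressed it with the back of the closed fingers until it stopped moving, held it there for about 0.9 s at up to 13.5 N, then released it. The pictures show it back at rest.
- **Blue lever:** I pressed it in the same way until it stalled. At hand-in the force was about 17 N, and the ball end was at the pixel predicted for 0.22 rad: (372,188) seen, (371,188) predicted.
- **Bystanders and bars:** The weight and oil bottle looked unmoved in the last picture. I did not check the caliper at the end, though the arm never went near it. The force readings showed no sign of touching the bars, but there was no direct check.

**A first attempt at red missed.** In the pictures the fingertips sat about 25–30 mm higher than the reported TCP height. With the TCP reading 95 mm, the fingers passed over the blade without moving the lever. I backed off, checked the gripper in a picture and pressed with the TCP reading about 70 mm. I did not find the cause of the mismatch.

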